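# Cover the crock, then open a lug-capped canister of unknown thread hand

### The arm

A 7-joint arm with a two-finger parallel gripper is mounted at the origin on the work surface. World frame = base frame: x ahead of the robot, y to its left, z up, the work surface at z = 0. Lengths are in m, angles in rad, forces in N, time in s.
With the tool pointing down it reaches from about 0.425 to 0.8 m from the base axis. Payload 8.3 kg.
Tool frame: the origin (TCP) lies at the very end of the fingers, on their centre line; the grasp point (between the pads) lies 19 mm behind it; z points along the fingers, x is the direction in which the jaws open and shut, and the axes are right-handed (so a half turn about z gives the same grasp; the last joint's range is limited). The gripper opens to 85 mm and grips with 20 to 120 N. Pads are 22 mm wide; open, the fingers measure 114 mm over their backs; the gripper's body (76 mm by 85 mm) begins 54 mm behind the grasp point. The pads swing forward as they close: fully open they stand 13 mm farther back than shut.
Start: joints at [-1.396, 0.383, 0.016, 1.37, -0.006, 1.388, -0.046], TCP at [0.147, 0.607, 0.231] pointing down, gripper open.
Joint ranges: [-2.95, 2.95], [-0.25, 2.06], [-1.52, 1.56], [0.18, 2.33], [-1.44, 4.58], [0.02, 2.06], [-3.01, 3.01]. Speed limits (rad/s): [2.39, 2.39, 3.01, 3.01, 3.14, 3.14, 3.14].

### API

Orientations are given as a unit quaternion [x, y, z, w].
In Python, from workcell import sense, snapshot, hand_in gives the robot as it stands. The module is installed in compiled form; this text tells all that it offers.
- The arm moves only by the tool move_arm, never from a script. Its argument "deltas" is a list of rows, each a list of 3 entries, a list of its own where there are three numbers: the opening, from 0 (shut) to 1 (fully open), then the shift along the tool's x, y, z in cm, then the turn, a rotation vector about the tool's x, y, z in rad. In form: [[hand, [tx, ty, tz], [ax, ay, az]], ...]. A call has 1 to 5 rows; each row is the pose to reach, as a shift and turn from the pose measured when the call began, along the tool's axes at that moment; what a row does not reach only later rows make up. A row lasts 1/12 s, in which the tool goes at most 41.7 mm and 7.16 degrees, less where a joint would pass 70% of its speed; a pose out of reach is approached as far as the arm can. A call with a gripper value outside its range is refused whole. The fingers move at their own pace and stop on an object; "force" is the grip in N (left out, the last holds). Time passes only in rows, so rows that repeat a pose let the fingers close. It gives the time, the measured TCP pose, the force and the opening at its end, in the units of the state.
- sense(): the state, without advancing time (a new reading comes with each control period).
- snapshot(name): name is "side" or "top"; returns a dict with "image" (480x640x3 uint8, red, green, blue), "intrinsics" (3x3 intrinsics, pixels), "k1" (the pictures are not rectified: a ray, as slopes to the right and down, at radius r is drawn at 1 + k1 r^2 times it, then the intrinsics apply), "rvec" (rotation vector, rad) and "tvec" (3), from world to camera coordinates, as OpenCV has them. Camera axes: x right, y down, z forward; pixel columns grow to the right and rows downward; lengths in m; the calibration is good to about 2 mm. A picture is of the moment at which its call begins. There is no depth.
- hand_in(): hands the job in, once; it reports no verdict.
The state is a dict: "time_s": time; "joints": joint angles; "dq": joint speeds; "joint_efforts": joint torques, N m; "position": TCP position; "tcp_rot": TCP orientation; "force": force on the tool from outside, world axes, zero at the start; "wrist_torque": the same for the moment, N m; "grip_width": finger opening in m.
Only numpy, scipy, OpenCV 4.12 (cv2) and the standard library are available. Lean on these libraries where they do the work, as an engineer would, in place of code of your own. Each camera call takes 0.05 s, during which the arm holds its last target.

### The job

We are changing over the drinks on the food-bank table: first set the loose wooden cover onto the blue crock, seated and level, and let go of it, so that nothing can drip in. Then open the orange canister: nobody knows whether its green cap has a right-hand or a left-hand thread, so try loosening it one way and, if it will not give, the other way, then lift it off. Finish still holding the cap in the gripper, upright, straight above the neck and a good 5 cm or more clear of it; leave the crock and the other groceries where they stand.

Things in the scene. Friction and masses are not known exactly. Their poses are not given: they have to be found in the camera images.
- cover_knob (a point): Mid-height (to 2 mm) of the black upright knob, 24 mm diameter, 34 mm tall, on the middle of the loose round wooden cover (about 180 g, z up). The cover starts lying upright on the table on its plug: disc top 15 mm, this point 34 mm and knob top 49 mm above the table.
- cover_seat (a point): Centre of the underside of the cover's disc, 26 mm below cover_knob: this rests level with the crock's rim when seated. Disc 112 mm diameter, 7 mm thick, light wood; below it a round plug 82 mm in diameter (76 mm at its chamfered foot), 8 mm deep, drops into the crock's mouth.
- crock_rim (a point): Centre of the mouth of the open blue ceramic crock, at rim height. Crock: loose, about 0.9 kg, 90 mm tall, 100 mm outside and 90 mm inside diameter, wall 5 mm; z axis up. It stands on the table.
- cap_center (a point): Centre of the canister's green round cap, 58 mm diameter, 26 mm tall, 50 g; grip its sides at any yaw. Its inner lugs hook under the neck's. Turned the loosening way (clockwise or not: hidden, it varies) it moves easily and lifts straight off anywhere from 60 to 115 degrees of turn; the other way a hard stop comes after 5 to 10 degrees and it cannot be lifted.
- neck_rim (a point): Top centre of the orange canister's neck, 172 mm above the table. The closed cap covers 151 to 177 mm (cap_center 8 mm below this point); the shoulder reaches up to 136 mm. Body 116 mm diameter with a blank label, clamped in a round steel base, 140 mm diameter, bolted down: it does not move or turn.
- can_a: bystander: red food can, 66 mm diameter, 85 mm tall; origin at the centre of its underside
- can_b: bystander: yellow food can, 66 mm diameter, 85 mm tall; origin at the centre of its underside
- tin: bystander: small low tin with a blue label, 60 mm diameter, 45 mm tall; origin at the centre of its underside
- packet: bystander: small yellow packet, 60 x 40 x 50 mm; origin at the centre of its underside
- jar: bystander: amber jar with a black lid, 72 mm diameter, 110 mm tall; origin at the centre of its underside
- bottle: bystander: blue bottle with a white cap, 66 mm diameter, 200 mm tall; origin at the centre of its underside
- carton: bystander: green carton, 70 x 100 x 160 mm; origin at the centre of its underside
Things that resemble listed ones, but are neither listed nor needed, are in the scene too. What is shaped like the part that bears crock_rim but purple or turquoise is not meant.

How it is judged:
By the outcome, as a careful person would: the job done as asked, in the order asked, and still so for the second after the job is handed in, while the arm keeps its last pose, push and grip.
It also fails if it takes over 64 s, if anything falls off the work surface, if the arm or the gripper's body presses on something with over 40 N, if the wrist force passes 120 N, or if a joint passes its speed limit or range.

## Working session

There is one attempt and no reset: what is moved stays moved. The work goes in short steps, Python scripts to look and compute and a tool call to move; the robot and the scene stay as the last step left them, time stands still between calls to the robot, and variables do not carry over. Pictures are saved under pics/ and viewed, and the job is handed in when it is done.

Besides the shell and the picture viewer there is one more tool, called after "Request:" as name([rows], argument=value, ...), one row to a line, values as JSON. move_arm: Moves the arm, as the interface text tells. Its arguments: {"type":"object","properties":{"deltas":{"type":"array"},"force":{"type":"number"}},"required":["deltas"]}

```bash
mkdir -p pics; python3 - <<'E'
from workcell import sense,snapshot
import cv2,pickle
print(sense())
for n in("side","top"):
    s=snapshot(n);pickle.dump(s,open(n+"0.pkl","wb"))
    cv2.imwrite(f"pics/{n}0.png",s["image"][:,:,::-1])
    print(n,s["intrinsics"],s["k1"],s["rvec"],s["tvec"])
E
```

```text
{'time_s': 0.0, 'joints': array([-1.39588176,  0.38420536,  0.01637038,  1.3711493 , -0.00628985,
        1.38821577, -0.0464889 ]), 'dq': array([-0.00030321,  0.00043474, -0.00059039, -0.00030923, -0.0010043 ,
        0.00153799,  0.00031481]), 'joint_efforts': array([-5.93565619e-04, -6.27594066e+01,  8.43984727e-01, -3.71816254e+01,
        1.65629218e-02,  1.42439775e-02,  8.51660246e-06]), 'position': array([0.14708477, 0.60692643, 0.23030149]), 'tcp_rot': array([ 7.85970838e-01,  6.18262819e-01, -7.44531172e-04,  6.12570842e-04]), 'force': array([-0.44849202,  0.18369674, -0.17609934]), 'wrist_torque': array([ 0.03394181, -0.07926254,  0.03071139]), 'grip_width': 0.08535198866493515}
side [[588.31549052   0.         314.87564441]
 [  0.         588.31549052 247.06937987]
 [  0.           0.           1.        ]] -0.18263906629790141 [ 2.19676865 -0.72762942  0.31716388] [-0.39200654  0.29992334  1.59268405]
top [[478.01871305   0.         323.44115271]
 [  0.         478.01871305 239.5416399 ]
 [  0.           0.           1.        ]] -0.06845268833824253 [ 2.13664768 -2.1084552   0.18447161] [-0.00667089  0.51647309  1.12158845]
```

View pics/side0.png

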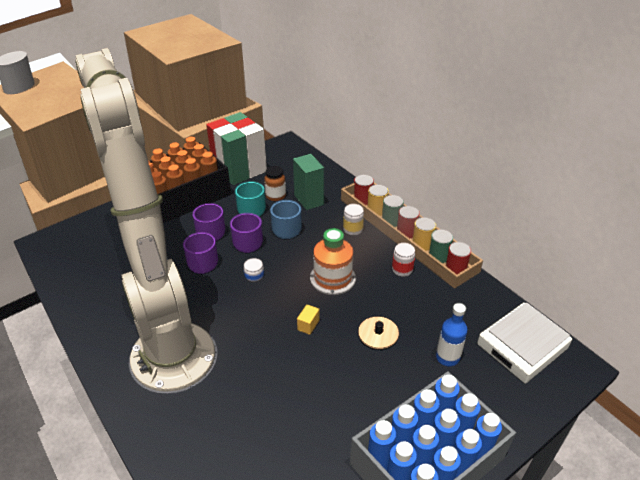

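View pics/top0.png

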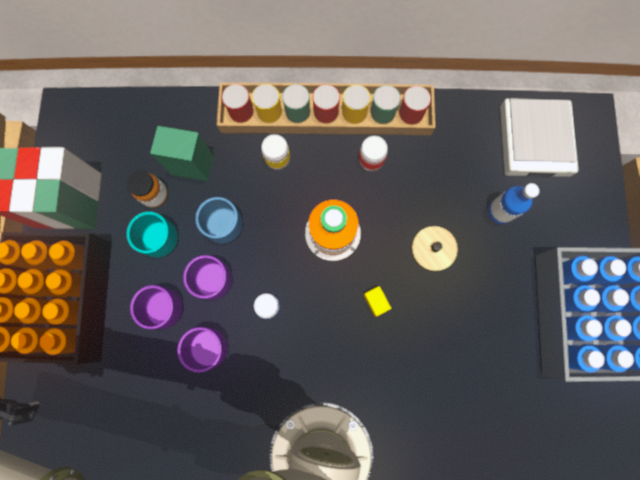

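The blue crock is at top-view pixel (218,220), the green cap at (333,217) and the cover with its knob at (437,247). In the side view they are at (286,219), (333,238) and (379,330). Purple and turquoise crocks are decoys.

```bash
cat > h.py <<'E'
import numpy as np,cv2,pickle
from scipy.spatial.transform import Rotation as R
def cam(s): return cv2.Rodrigues(np.array(s["rvec"],float))[0],np.array(s["tvec"],float).ravel()
def ray(s,p):
    K=s["intrinsics"];q=np.array(p,float).reshape(-1,1,2)
    # drawn = slope*(1+k1 r^2): OpenCV k1
    u=cv2.undistortPoints(q,K,np.array([s["k1"],0,0,0.]))[:,0]
    Rm,t=cam(s);d=np.c_[u,np.ones(len(u))]@Rm
    return -Rm.T@t,d
def onz(s,p,z):
    o,d=ray(s,p);return o+d*((z-o[2])/d[:,2])[:,None]
def proj(s,X):
    return cv2.projectPoints(np.array(X,float).reshape(-1,1,3),np.array(s["rvec"],float),np.array(s["tvec"],float),s["intrinsics"],np.array([s["k1"],0,0,0.]))[0][:,0]
def tri(s1,p1,s2,p2):
    o1,d1=ray(s1,p1);o2,d2=ray(s2,p2);d1=d1[0];d2=d2[0]
    a,b=np.linalg.lstsq(np.c_[d1,-d2],o2-o1,rcond=None)[0]
    x,y=o1+a*d1,o2+b*d2
    return (x+y)/2,np.linalg.norm(x-y)
def circ(P): # circle fit xy
    A=np.c_[2*P[:,:2],np.ones(len(P))];b=(P[:,:2]**2).sum(1)
    c=np.linalg.lstsq(A,b,rcond=None)[0];return c[:2],np.sqrt(c[2]+c[0]**2+c[1]**2)
E
python3 - <<'E'
from h import *
T=pickle.load(open("top0.pkl","rb"));S=pickle.load(open("side0.pkl","rb"))
def big(s,x,y,n,h=35):
    c=s["image"][y-h:y+h,x-h:x+h,::-1];return cv2.resize(c,(400,400),interpolation=cv2.INTER_NEAREST)
a=np.vstack([np.hstack([big(T,218,220,0),big(T,333,217,0),]),])
b=np.hstack([big(S,286,219,0),big(S,333,238,0)])
cv2.imwrite("pics/z1.png",cv2.resize(np.vstack([a,b]),(600,600)))
cv2.imwrite("pics/z2.png",np.hstack([big(T,437,247,0),big(S,379,330,0)]))
E
```

```text
(no output)
```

View pics/z1.png

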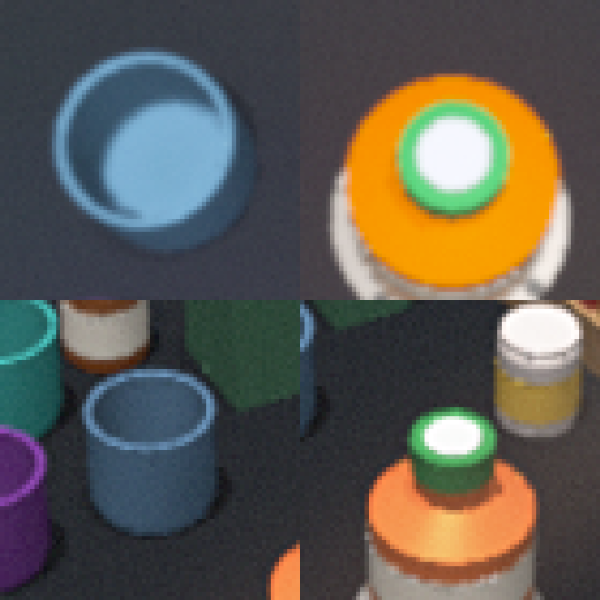

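View pics/z2.png

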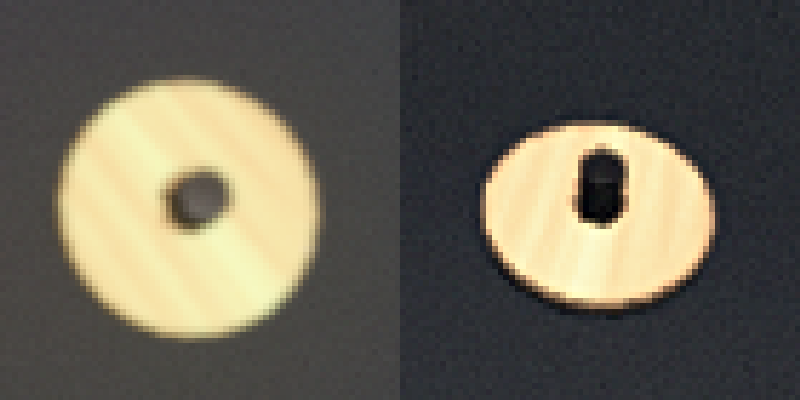

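```bash
cat > m.py <<'E'
from h import *
def blob(mask,seed,near=25):
    n,l,st,c=cv2.connectedComponentsWithStats(mask.astype(np.uint8))
    best=max((i for i in range(1,n) if np.linalg.norm(c[i]-seed)<near),key=lambda i:st[i,4])
    return (l==best)
def hull(m):
    # subpixel-ish outer contour: upsample
    u=cv2.resize(m.astype(np.uint8)*255,None,fx=4,fy=4,interpolation=cv2.INTER_LINEAR)
    cs,_=cv2.findContours((u>127).astype(np.uint8),cv2.RETR_EXTERNAL,cv2.CHAIN_APPROX_NONE)
    p=max(cs,key=cv2.contourArea)[:,0].astype(float)
    return (p+.5)/4-.5
E
python3 - <<'E'
from m import *
T=pickle.load(open("top0.pkl","rb"));S=pickle.load(open("side0.pkl","rb"))
for nm,s,disc,wh,cr in(("top",T,(435,248),(333,217),(218,219)),("side",S,(379,332),(333,236),(286,217))):
    I=s["image"].astype(int);r,g,b=I[...,0],I[...,1],I[...,2]
    m=blob((r>130)&(r-b>30)&(g>100),disc);p=hull(m)
    print(nm,"disc",circ(onz(s,p,.015)))
    m=blob((r>170)&(g>170)&(b>170),wh,10);p=hull(m);print(" white",circ(onz(s,p,.177)))
    m=blob((g-r>35)&(g-b>25)|(r>170)&(g>170)&(b>170)&(np.hypot(*(np.indices(r.shape)-np.array(wh[::-1])[:,None,None]))<14),wh,14);p=hull(m)
    P=onz(s,p,.177);print(" green",circ(P),p.min(0),p.max(0))
    for th in(120,135,150,165):
        m=(b>th)&(b-r>25)&(np.hypot(*(np.indices(r.shape)-np.array(cr[::-1])[:,None,None]))<32)
        ys,xs=np.nonzero(m);
        if len(xs)<20: continue
        P=onz(s,cv2.convexHull(np.c_[xs,ys].astype(np.int32))[:,0],.09);print(" crock",th,len(xs),circ(P))
E
```

```text
top disc (array([ 0.50482749, -0.2786053 ]), np.float64(0.05776481628547869))
 white (array([ 0.54207405, -0.0221857 ]), np.float64(0.019696985690272024))
 green (array([ 0.53997365, -0.02179678]), np.float64(0.028232419339552617)) [320.625 205.625] [345.375 231.375]
 crock 120 1060 (array([0.55955406, 0.25659986]), np.float64(0.051276434868283545))
 crock 135 983 (array([0.55957934, 0.25670528]), np.float64(0.05071280964032447))
 crock 150 901 (array([0.55970128, 0.25658848]), np.float64(0.050013117521516826))
 crock 165 824 (array([0.55983235, 0.25675381]), np.float64(0.04936890913594608))
side disc (array([ 0.50167898, -0.27886023]), np.float64(0.05729895613993308))
 white (array([ 0.54039107, -0.01969105]), np.float64(0.019750847574429034))
 green (array([ 0.53393188, -0.02528871]), np.float64(0.03322753742928635)) [322.625 227.625] [343.375 246.375]
 crock 120 188 (array([0.51886008, 0.25143971]), np.float64(0.07872265497033196))
 crock 135 158 (array([0.51919488, 0.25527941]), np.float64(0.07690664535402965))
 crock 150 117 (array([0.51527422, 0.26079374]), np.float64(0.07931763747357601))
 crock 165 55 (array([0.51854589, 0.25436219]), np.float64(0.07345039268978856))
```

```bash
python3 - <<'E'
from m import *
S=pickle.load(open("side0.pkl","rb"));T=pickle.load(open("top0.pkl","rb"))
a=np.linspace(0,2*np.pi,60)
im={}
for n,s in(("s",S),("t",T)):
    k=8;c=(286,219) if n=="s" else (218,220)
    x0,y0=c[0]-25,c[1]-25
    z=cv2.resize(s["image"][y0:y0+50,x0:x0+50,::-1].copy(),(400,400),interpolation=cv2.INTER_NEAREST)
    for r in(.045,.05):
        p=proj(s,np.c_[.5595+r*np.cos(a),.2566+r*np.sin(a),a*0+.09])
        for q in p: cv2.circle(z,tuple(((q-[x0,y0]+.5)*k).astype(int).tolist()),1,(0,0,255),-1)
    im[n]=z
cv2.imwrite("pics/ov.png",np.hstack([im["s"],im["t"]]))
E
```

```text
(no output)
```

View pics/ov.png

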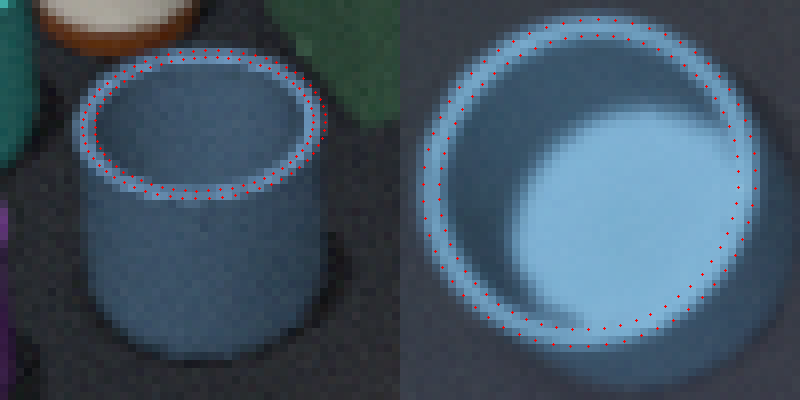

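```bash
cat > go.py <<'E'
import sys
from h import *
from workcell import sense
def pose(st):
    return np.array(st["position"]),R.from_quat(st["tcp_rot"])
def go(x,y,z,yawdeg):
    st=sense();p,r=pose(st)
    a=np.radians(yawdeg);X=np.array([np.cos(a),np.sin(a),0]);Z=np.array([0,0,-1.]);Y=np.cross(Z,X)
    rt=R.from_matrix(np.c_[X,Y,Z])
    d=r.inv().apply(np.array([x,y,z])-p)*100;w=(r.inv()*rt).as_rotvec()
    xx=r.as_matrix()[:,0]
    print("t",round(st["time_s"],2),"p",p.round(4),"yaw",np.degrees(np.arctan2(xx[1],xx[0])).round(1),"tilt",np.degrees(np.arccos(-r.as_matrix()[2,2])).round(2),"F",np.round(st["force"],1),"M",np.round(st["wrist_torque"],2),"w",round(st["grip_width"],4),"j",np.round(st["joints"],2))
    print("delta cm",d.round(2),"rot",w.round(3))
if __name__=="__main__": go(*map(float,sys.argv[1:5]))
E
python3 go.py .40 .42 .27 46
```

```text
t 0.1 p [0.1471 0.607  0.2304] yaw 76.4 tilt 0.1 F [-0.6  0.2  1. ] M [0.   0.02 0.05] w 0.0851 j [-1.4   0.38  0.02  1.37 -0.01  1.39 -0.05]
delta cm [-12.22  28.98  -3.94] rot [0.001 0.002 0.53 ]
```

Request:
move_arm([
  [1,[-12.2,29,-4],[0,0,0.53]],
  [1,[-12.2,29,-4],[0,0,0.53]],
  [1,[-12.2,29,-4],[0,0,0.53]],
  [1,[-12.2,29,-4],[0,0,0.53]],
  [1,[-12.2,29,-4],[0,0,0.53]],
], force=40)

```text
time_s: 0.52
position: [0.3145, 0.4829, 0.257]
tcp_rot: [0.922, 0.387, -0.001, 0.001]
force: [0.2, 0.1, 0.0]
grip_width: 0.0854
```

```bash
python3 go.py .47 .25 .27 20
```

```text
t 0.52 p [0.3145 0.4829 0.257 ] yaw 45.6 tilt 0.14 F [0.2 0.1 0. ] M [ 0.   -0.04  0.06] w 0.0854 j [-1.2   0.27  0.19  1.47 -0.05  1.41 -0.21]
delta cm [-5.75 27.4  -1.26] rot [0.002 0.002 0.447]
```

Request:
move_arm([
  [1,[-5.8,27.4,-1.3],[0,0,0.45]],
  [1,[-5.8,27.4,-1.3],[0,0,0.45]],
  [1,[-5.8,27.4,-1.3],[0,0,0.45]],
  [1,[-5.8,27.4,-1.3],[0,0,0.45]],
  [1,[-5.8,27.4,-1.3],[0,0,0.45]],
])

```text
time_s: 0.93
position: [0.4292, 0.3092, 0.2668]
tcp_rot: [0.986, 0.169, -0.001, 0.001]
force: [1.1, 0.4, -0.2]
grip_width: 0.0856
```

```bash
python3 go.py .51 .0 .27 0
```

```text
t 0.93 p [0.4292 0.3092 0.2668] yaw 19.5 tilt 0.16 F [ 1.1  0.4 -0.2] M [ 0.04 -0.08  0.02] w 0.0856 j [-1.01  0.16  0.37  1.59 -0.06  1.41 -0.29]
delta cm [-2.7  31.84 -0.26] rot [0.002 0.002 0.34 ]
```

Request:
move_arm([
  [1,[-2.7,31.8,-0.3],[0,0,0.34]],
  [1,[-2.7,31.8,-0.3],[0,0,0.34]],
  [1,[-2.7,31.8,-0.3],[0,0,0.34]],
  [1,[-2.7,31.8,-0.3],[0,0,0.34]],
  [1,[-2.7,31.8,-0.3],[0,0,0.34]],
])

```text
time_s: 1.35
position: [0.4811, 0.1076, 0.269]
tcp_rot: [1.0, -0.0, -0.001, 0.001]
force: [1.0, -0.3, 0.6]
grip_width: 0.0854
```

```bash
python3 go.py .503 -.279 .27 -29
```

```text
t 1.35 p [0.4811 0.1076 0.269 ] yaw -0.0 tilt 0.16 F [ 1.  -0.3  0.6] M [ 0.04 -0.08  0.  ] w 0.0854 j [-0.8   0.08  0.55  1.68 -0.04  1.4  -0.24]
delta cm [ 2.210e+00  3.866e+01 -1.000e-02] rot [0.003 0.001 0.506]
```

Request:
move_arm([
  [1,[2.2,38.7,0],[0,0,0.5]],
  [1,[2.2,38.7,0],[0,0,0.5]],
  [1,[2.2,38.7,0],[0,0,0.5]],
  [1,[2.2,38.7,0],[0,0,0.5]],
  [1,[2.2,38.7,0],[0,0,0.5]],
])

```text
time_s: 1.77
position: [0.4923, -0.1003, 0.2695]
tcp_rot: [0.968, -0.252, -0.001, 0.001]
force: [1.6, 0.2, 0.7]
grip_width: 0.0857
```

```bash
python3 go.py .503 -.279 .15 -29
```

```text
t 1.77 p [ 0.4923 -0.1003  0.2695] yaw -29.2 tilt 0.13 F [1.6 0.2 0.7] M [ 0.05 -0.03  0.02] w 0.0857 j [-0.57  0.11  0.77  1.66 -0.07  1.4  -0.29]
delta cm [ 9.65 15.06 11.98] rot [ 0.002  0.001 -0.003]
```

Request:
move_arm([
  [1,[9.6,15.1,4],[0,0,0]],
  [1,[9.6,15.1,5],[0,0,0]],
  [1,[9.6,15.1,12],[0,0,0]],
  [1,[9.6,15.1,12],[0,0,0]],
  [1,[9.6,15.1,12],[0,0,0]],
])

```text
time_s: 2.18
position: [0.5016, -0.2693, 0.1598]
tcp_rot: [0.968, -0.252, -0.0, 0.001]
force: [1.1, -0.3, 1.0]
grip_width: 0.0854
```

```bash
python3 go.py .503 -.279 .06 -29; cat > snap.py <<'E'
import sys
from h import *
from workcell import snapshot
o=sys.argv[1];v=[]
for n,c in(("top",sys.argv[2]),("side",sys.argv[3])):
    s=snapshot(n);pickle.dump(s,open(f"{n}_{o}.pkl","wb"))
    x,y=map(int,c.split(","));h=int(sys.argv[4]) if len(sys.argv)>4 else 50
    x=min(max(x,h),640-h);y=min(max(y,h),480-h)
    v.append(cv2.resize(s["image"][y-h:y+h,x-h:x+h,::-1],(400,400),interpolation=cv2.INTER_CUBIC))
cv2.imwrite(f"pics/{o}.png",np.hstack(v))
E
python3 snap.py a 437,247 379,310 60
```

```text
t 2.18 p [ 0.5016 -0.2693  0.1598] yaw -29.2 tilt 0.11 F [ 1.1 -0.3  1. ] M [ 0.04 -0.04  0.03] w 0.0854 j [-0.21  0.39  0.83  1.66 -0.3   1.22  0.18]
delta cm [0.6  0.76 9.98] rot [ 0.002  0.    -0.003]
```

View pics/a.png

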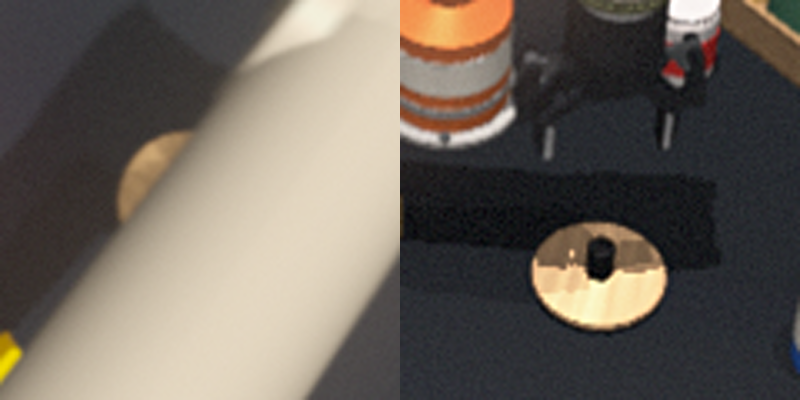

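Side view: open fingers centred at about (379,288) full-frame, straight above the knob at (379,328). Going down.

Request:
move_arm([
  [1,[0.6,0.8,3],[0,0,0]],
  [1,[0.6,0.8,7],[0,0,0]],
  [1,[0.6,0.8,10],[0,0,0]],
  [1,[0.6,0.8,10],[0,0,0]],
])

```text
time_s: 2.62
position: [0.4939, -0.2792, 0.05]
tcp_rot: [0.967, -0.255, -0.01, 0.002]
force: [-0.9, 1.6, -0.3]
grip_width: 0.0855
```

```bash
python3 go.py .503 -.279 .021 -29;python3 snap.py b 437,247 379,310 40
```

```text
t 2.62 p [ 0.4939 -0.2792  0.05  ] yaw -29.6 tilt 1.14 F [-0.9  1.6 -0.3] M [ 0.09  0.07 -0.02] w 0.0855 j [-0.13  0.53  0.76  1.76 -0.41  1.04  0.27]
delta cm [ 0.83 -0.49  2.88] rot [ 0.008  0.018 -0.01 ]
```

View pics/b.png

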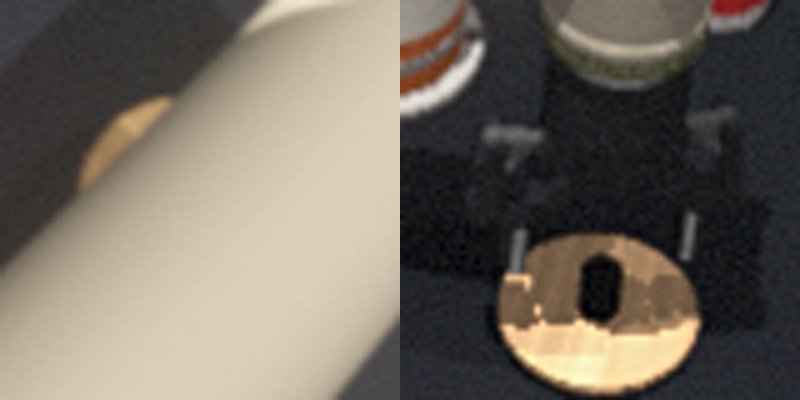

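Request:
move_arm([
  [1,[0.8,-0.5,1],[0.008,0.018,-0.01]],
  [1,[0.8,-0.5,2],[0.008,0.018,-0.01]],
  [1,[0.8,-0.5,2.8],[0.008,0.018,-0.01]],
  [1,[0.8,-0.5,2.8],[0.008,0.018,-0.01]],
])

```text
time_s: 3.05
position: [0.5059, -0.2805, 0.0275]
tcp_rot: [0.968, -0.25, 0.003, 0.001]
force: [-0.3, 0.4, 0.0]
grip_width: 0.0853
```

```bash
python3 go.py .503 -.279 .021 -29;python3 snap.py c 437,247 379,310 40
```

```text
t 3.05 p [ 0.5059 -0.2805  0.0275] yaw -29.0 tilt 0.39 F [-0.3  0.4  0. ] M [ 0.02  0.06 -0.01] w 0.0853 j [-0.11  0.56  0.74  1.77 -0.45  0.98  0.3 ]
delta cm [-0.33  0.01  0.65] rot [-0.001 -0.007  0.   ]
```

View pics/c.png

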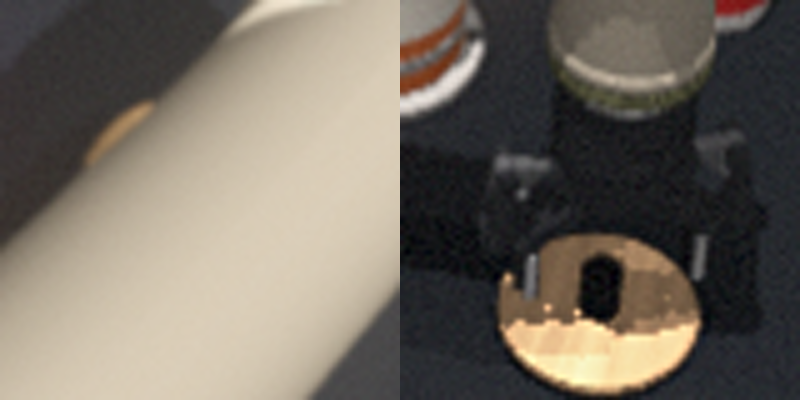

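Request:
move_arm([
  [1,[-0.3,0,0.6],[0,-0.007,0]],
  [1,[-0.3,0,0.6],[0,-0.007,0]],
  [0.3,[-0.3,0,0.6],[0,-0.007,0]],
  [0.2,[-0.3,0,0.6],[0,-0.007,0]],
  [0,[-0.3,0,0.6],[0,-0.007,0]],
], force=40)

```text
time_s: 3.57
position: [0.5036, -0.2799, 0.0225]
tcp_rot: [0.968, -0.25, 0.001, 0.0]
force: [0.3, 0.2, 0.2]
grip_width: 0.0518
```

```bash
python3 go.py .503 -.279 .021 -29
```

```text
t 3.57 p [ 0.5036 -0.2799  0.0225] yaw -29.0 tilt 0.07 F [0.3 0.2 0.2] M [-0.04  0.03  0.03] w 0.0518 j [-0.1   0.57  0.73  1.77 -0.45  0.98  0.3 ]
delta cm [-0.1  -0.05  0.15] rot [-0.    -0.001 -0.   ]
```

Request:
move_arm([
  [0,[0,0,0.1],[0,0,0]],
  [0,[0,0,0.1],[0,0,0]],
  [0,[0,0,0.1],[0,0,0]],
  [0,[0,0,0.1],[0,0,0]],
  [0,[0,0,0.1],[0,0,0]],
])

```text
time_s: 3.98
position: [0.5037, -0.28, 0.0216]
tcp_rot: [0.968, -0.25, 0.001, 0.0]
force: [0.6, 0.0, 1.7]
grip_width: 0.0227
```

```bash
python3 go.py .503 -.279 .021 -29;python3 snap.py d 437,247 379,310 40
```

```text
t 3.98 p [ 0.5037 -0.28    0.0216] yaw -29.0 tilt 0.08 F [0.6 0.  1.7] M [ 0.08  0.09 -0.03] w 0.0227 j [-0.1   0.57  0.73  1.77 -0.45  0.97  0.3 ]
delta cm [-0.11 -0.05  0.06] rot [-0.    -0.001 -0.   ]
```

View pics/d.png

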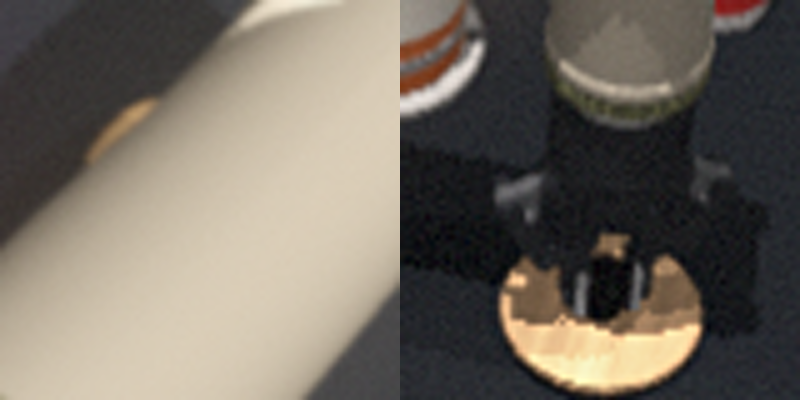

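Fingers hold the knob (width about 23 mm), and the cover lies flat. Lifting.

Request:
move_arm([
  [0,[0,0,-0.5],[0,0,0]],
  [0,[0,0,-3],[0,0,0]],
  [0,[0,0,-6],[0,0,0]],
  [0,[0,0,-10],[0,0,0]],
  [0,[0,0,-13],[0,0,0]],
], force=60)

```text
time_s: 4.5
position: [0.5032, -0.2803, 0.1541]
tcp_rot: [0.968, -0.251, 0.001, 0.0]
force: [0.6, 1.1, -0.6]
grip_width: 0.0222
```

```bash
python3 go.py .5 -.24 .28 -24;python3 snap.py e 437,247 379,280 50
```

```text
t 4.5 p [ 0.5032 -0.2803  0.1541] yaw -29.1 tilt 0.1 F [ 0.6  1.1 -0.6] M [-0.08 -0.12  0.04] w 0.0222 j [-0.18  0.42  0.83  1.65 -0.32  1.22  0.21]
delta cm [ -2.22  -3.36 -12.6 ] rot [ 0.    -0.002 -0.088]
```

View pics/e.png

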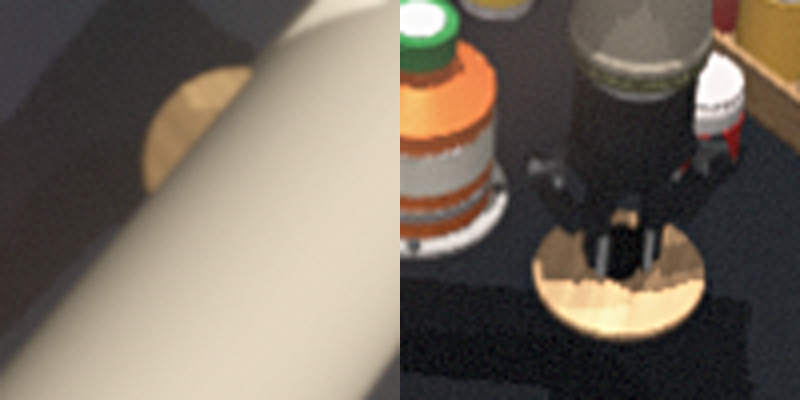

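Request:
move_arm([
  [0,[0,0,-4],[0,0,0]],
  [0,[0,0,-8],[0,0,0]],
  [0,[-2,-3,-11.5],[0,0,-0.05]],
  [0,[-3,-5.5,-12.6],[0,0,-0.1]],
  [0,[-3.5,-9,-12.6],[0,0,-0.15]],
])

```text
time_s: 5.02
position: [0.5173, -0.1875, 0.2872]
tcp_rot: [0.984, -0.179, 0.008, 0.001]
force: [1.3, 0.8, -1.7]
grip_width: 0.022
```

```bash
python3 go.py .50 .0 .28 0
```

```text
t 5.02 p [ 0.5173 -0.1875  0.2872] yaw -20.6 tilt 0.91 F [ 1.3  0.8 -1.7] M [ 0.01 -0.1   0.05] w 0.022 j [-0.39  0.23  0.82  1.53 -0.17  1.44  0.08]
delta cm [ -8.23 -16.94   0.61] rot [ 0.002 -0.016 -0.36 ]
```

Request:
move_arm([
  [0,[-1.6,-3.4,0],[0,-0.016,-0.07]],
  [0,[-3.2,-6.8,0],[0,-0.016,-0.14]],
  [0,[-4.8,-10.2,0],[0,-0.016,-0.21]],
  [0,[-6.4,-13.6,0],[0,-0.016,-0.28]],
  [0,[-8.2,-16.9,0],[0,-0.016,-0.36]],
])

```text
time_s: 5.43
position: [0.4992, 0.0014, 0.2854]
tcp_rot: [1.0, 0.002, -0.001, 0.001]
force: [1.1, 0.5, -1.7]
grip_width: 0.0218
```

```bash
python3 go.py .53 .18 .28 20
```

```text
t 5.43 p [0.4992 0.0014 0.2854] yaw 0.2 tilt 0.13 F [ 1.1  0.5 -1.7] M [-0.01 -0.08 -0.02] w 0.0218 j [-0.67  0.09  0.65  1.64 -0.05  1.44 -0.01]
delta cm [  3.15 -17.84   0.5 ] rot [ 0.002  0.002 -0.345]
```

Request:
move_arm([
  [0,[0.6,-3.6,0],[0,0,-0.07]],
  [0,[1.2,-7.2,0],[0,0,-0.14]],
  [0,[1.8,-10.8,0.3],[0,0,-0.21]],
  [0,[2.5,-14.4,0.5],[0,0,-0.28]],
  [0,[3.2,-17.8,0.5],[0,0,-0.34]],
])

```text
time_s: 5.85
position: [0.5296, 0.1818, 0.2786]
tcp_rot: [0.985, 0.173, -0.002, 0.001]
force: [1.2, 0.5, -1.4]
grip_width: 0.022
```

```bash
python3 go.py .559 .258 .20 25
```

```text
t 5.85 p [0.5296 0.1818 0.2786] yaw 20.0 tilt 0.24 F [ 1.2  0.5 -1.4] M [-0.07 -0.03 -0.05] w 0.022 j [-0.8   0.24  0.51  1.49 -0.12  1.45  0.06]
delta cm [ 5.39 -6.16  7.83] rot [ 0.     0.004 -0.088]
```

Request:
move_arm([
  [0,[1.5,-1.7,1],[0,0,-0.02]],
  [0,[3,-3.5,2.5],[0,0,-0.04]],
  [0,[4.4,-5,5],[0,0,-0.07]],
  [0,[5.4,-6.2,7.8],[0,0,-0.09]],
  [0,[5.4,-6.2,9],[0,0,-0.09]],
])

```text
time_s: 6.27
position: [0.5564, 0.2618, 0.1826]
tcp_rot: [0.975, 0.22, -0.005, 0.001]
force: [-1.5, 0.6, -2.0]
grip_width: 0.0225
```

```bash
python3 go.py .559 .258 .135 25;python3 snap.py f 218,220 286,200 45
```

```text
t 6.27 p [0.5564 0.2618 0.1826] yaw 25.5 tilt 0.62 F [-1.5  0.6 -2. ] M [0.   0.12 0.07] w 0.0225 j [-0.82  0.42  0.45  1.48 -0.18  1.3   0.09]
delta cm [0.12 0.46 4.76] rot [-0.001  0.011  0.008]
```

View pics/f.png

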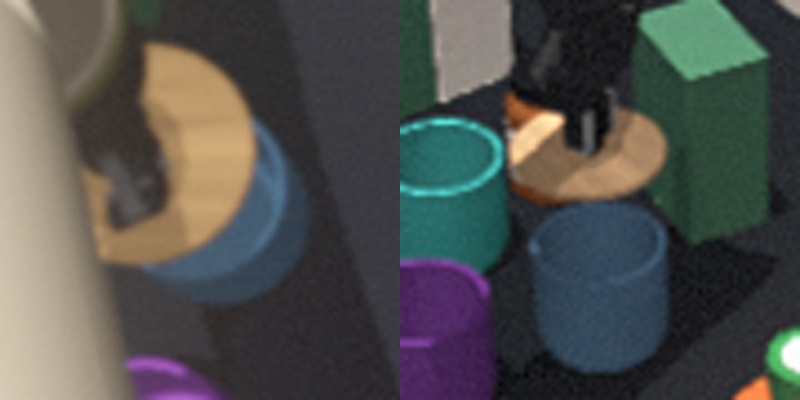

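Request:
move_arm([
  [0,[0.1,0.5,1.2],[0,0.011,0]],
  [0,[0.1,0.5,2.4],[0,0.011,0]],
  [0,[0.1,0.5,3.6],[0,0.011,0]],
  [0,[0.1,0.5,4.6],[0,0.011,0]],
  [0,[0.1,0.5,4.8],[0,0.011,0]],
])

```text
time_s: 6.78
position: [0.5582, 0.2528, 0.1344]
tcp_rot: [0.976, 0.218, -0.002, 0.001]
force: [0.7, -1.1, -2.1]
grip_width: 0.0224
```

```bash
python3 go.py .559 .258 .12 25;python3 snap.py g 218,220 286,200 45
```

```text
t 6.78 p [0.5582 0.2528 0.1344] yaw 25.1 tilt 0.21 F [ 0.7 -1.1 -2.1] M [ 0.01 -0.05  0.  ] w 0.0224 j [-0.81  0.44  0.44  1.55 -0.2   1.19  0.11]
delta cm [ 0.3  -0.43  1.44] rot [0.001 0.003 0.002]
```

View pics/g.png

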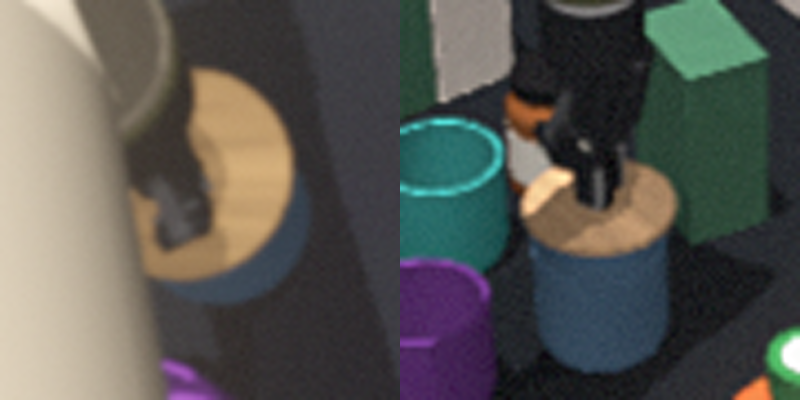

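Request:
move_arm([
  [0,[0.3,-0.4,0.4],[0,0.003,0]],
  [0,[0.3,-0.4,0.8],[0,0.003,0]],
  [0,[0.3,-0.4,1],[0,0.003,0]],
  [0,[0.3,-0.4,1],[0,0.003,0]],
])

```text
time_s: 7.22
position: [0.5595, 0.2583, 0.1253]
tcp_rot: [0.976, 0.218, 0.0, 0.001]
force: [-1.1, -0.3, -1.6]
grip_width: 0.0222
```

```bash
python3 go.py .559 .258 .115 25;python3 snap.py g2 218,220 286,200 45
cat > ov.py <<'E'
import sys
from h import *
# ov.py tag x y zdisc : overlay disc circle r=.056 and crock base circle
tag,x,y,z=sys.argv[1],*map(float,sys.argv[2:5])
a=np.linspace(0,2*np.pi,90);v=[]
for n,c in(("side",(286,215)),("top",(218,220))):
    s=pickle.load(open(f"{n}_{tag}.pkl","rb"));x0,y0=c[0]-32,c[1]-32
    im=cv2.resize(s["image"][y0:y0+64,x0:x0+64,::-1].copy(),(400,400),interpolation=cv2.INTER_NEAREST);k=400/64
    for (cx,cy,cz,r,col) in((x,y,z,.056,(0,0,255)),(.559,.258,0.0,.05,(0,255,0)),(.559,.258,0.09,.05,(0,255,255))):
        for q in proj(s,np.c_[cx+r*np.cos(a),cy+r*np.sin(a),a*0+cz]): cv2.circle(im,tuple(((q-[x0,y0]+.5)*k).astype(int).tolist()),1,col,-1)
    v.append(im)
cv2.imwrite(f"pics/ov_{tag}.png",np.hstack(v))
E
python3 - <<'E'
from workcell import sense
s=sense();print(s["position"])
E
python3 ov.py g2 .559 .258 .117
```

```text
t 7.22 p [0.5595 0.2583 0.1253] yaw 25.2 tilt 0.08 F [-1.1 -0.3 -1.6] M [-0.03  0.01 -0.01] w 0.0222 j [-0.81  0.46  0.44  1.56 -0.2   1.17  0.11]
delta cm [-0.06  0.01  1.03] rot [ 0.001 -0.     0.003]
[0.55989733 0.25807578 0.1258743 ]
```

View pics/ov_g2.png

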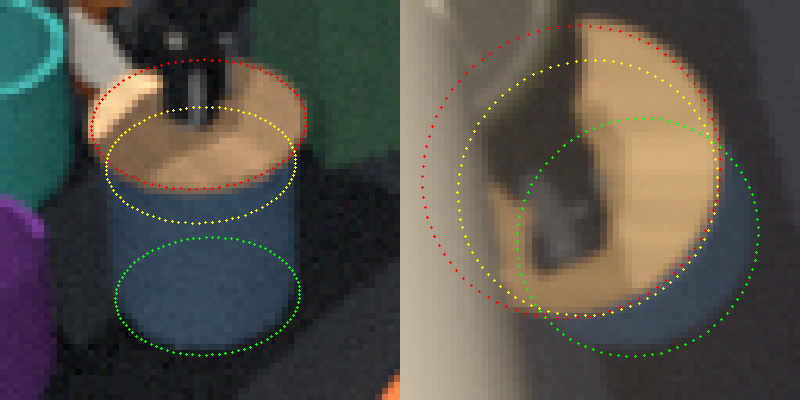

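Request:
move_arm([
  [0,[-0.05,0,0.5],[0,0,0]],
  [0,[-0.05,0,0.9],[0,0,0]],
  [0,[-0.05,0,1.3],[0,0,0]],
  [0,[-0.05,0,1.6],[0,0,0]],
  [0,[-0.05,0,1.6],[0,0,0]],
])

```text
time_s: 7.73
position: [0.5589, 0.2576, 0.1088]
tcp_rot: [0.976, 0.218, -0.0, 0.001]
force: [-0.2, -1.1, -1.8]
grip_width: 0.0222
```

```bash
python3 go.py .559 .258 .1035 25
```

```text
t 7.73 p [0.5589 0.2576 0.1088] yaw 25.2 tilt 0.09 F [-0.2 -1.1 -1.8] M [-0.02  0.   -0.01] w 0.0222 j [-0.81  0.47  0.44  1.58 -0.21  1.14  0.11]
delta cm [ 0.03 -0.03  0.53] rot [0.001 0.    0.003]
```

Request:
move_arm([
  [0,[0,0,0.2],[0,0,0]],
  [0,[0,0,0.4],[0,0,0]],
  [0,[0,0,0.5],[0,0,0]],
  [0,[0,0,0.53],[0,0,0]],
])

```text
time_s: 8.07
position: [0.5589, 0.2576, 0.1037]
tcp_rot: [0.976, 0.218, -0.0, 0.001]
force: [-2.1, -0.8, 3.2]
grip_width: 0.022
```

```bash
python3 go.py .559 .258 .1035 25;python3 snap.py i 218,220 286,210 35
```

```text
t 8.07 p [0.5589 0.2576 0.1037] yaw 25.2 tilt 0.08 F [-2.1 -0.8  3.2] M [-0.17  0.47  0.03] w 0.022 j [-0.81  0.48  0.43  1.58 -0.21  1.13  0.12]
delta cm [ 0.03 -0.03  0.02] rot [0.001 0.    0.003]
```

View pics/i.png

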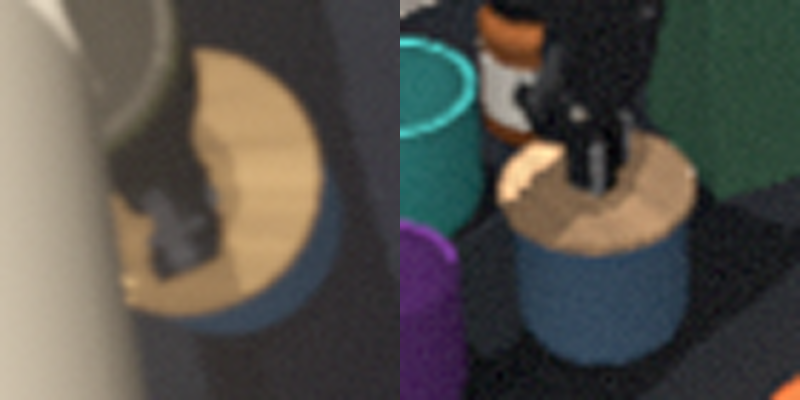

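Request:
move_arm([
  [0.2,[0,0,0],[0,0,0]],
  [0.5,[0,0,0],[0,0,0]],
  [0.7,[0,0,0],[0,0,0]],
  [0.7,[0,0,0],[0,0,0]],
  [0.7,[0,0,0],[0,0,0]],
])

```text
time_s: 8.58
position: [0.5591, 0.2577, 0.1038]
tcp_rot: [0.976, 0.218, 0.0, 0.001]
force: [0.1, -0.9, -0.4]
grip_width: 0.0596
```

```bash
python3 go.py .559 .258 .20 25
```

```text
t 8.58 p [0.5591 0.2577 0.1038] yaw 25.2 tilt 0.08 F [ 0.1 -0.9 -0.4] M [-0.02 -0.01 -0.04] w 0.0596 j [-0.81  0.48  0.43  1.58 -0.21  1.13  0.12]
delta cm [ 0.01 -0.02 -9.62] rot [ 0.001 -0.     0.003]
```

Request:
move_arm([
  [1,[0,0,-1],[0,0,0]],
  [1,[0,0,-4],[0,0,0]],
  [1,[0,0,-8],[0,0,0]],
  [1,[0,0,-12],[0,0,0]],
  [1,[0,0,-16],[0,0,0]],
])

```text
time_s: 9.0
position: [0.5587, 0.2575, 0.2665]
tcp_rot: [0.976, 0.218, 0.0, 0.001]
force: [1.5, 0.3, 0.2]
grip_width: 0.0853
```

```bash
python3 go.py .53 .06 .27 0;python3 snap.py k 218,220 286,210 35; python3 ov.py k .559 .258 .097
```

```text
t 9.0 p [0.5587 0.2575 0.2665] yaw 25.1 tilt 0.09 F [1.5 0.3 0.2] M [-0.   -0.05  0.  ] w 0.0853 j [-0.82  0.37  0.47  1.36 -0.16  1.45  0.08]
delta cm [-10.99  16.66  -0.33] rot [ 0.001 -0.001  0.439]
```

View pics/ov_k.png

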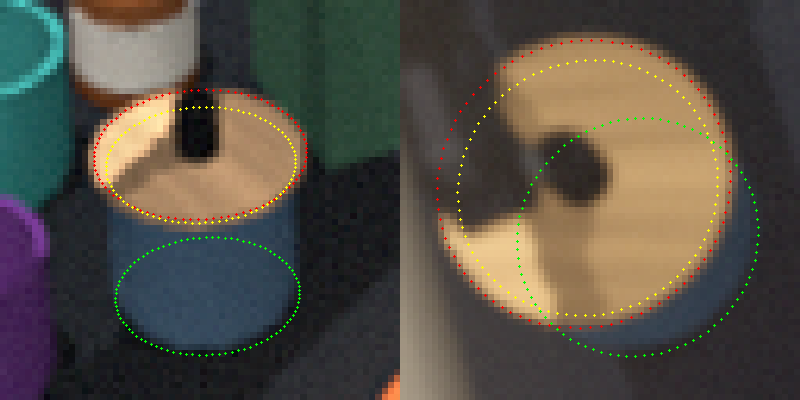

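View pics/k.png

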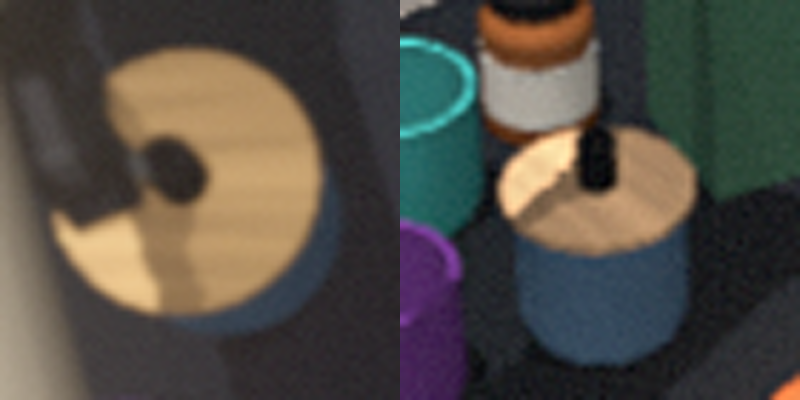

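Cover is seated, level and released (disc outline agrees with the expected circle at z=0.097 in both views, the crock is unmoved). On to the cap.

Request:
move_arm([
  [1,[-2.2,3.4,-0.5],[0,0,0.09]],
  [1,[-4.4,6.7,-0.5],[0,0,0.18]],
  [1,[-6.6,10,-0.5],[0,0,0.27]],
  [1,[-8.8,13.4,-0.5],[0,0,0.36]],
  [1,[-11,16.7,-0.3],[0,0,0.44]],
])

```text
time_s: 9.52
position: [0.533, 0.0585, 0.2755]
tcp_rot: [1.0, -0.003, 0.007, -0.003]
force: [1.6, -0.2, 1.1]
grip_width: 0.0852
```

```bash
python3 go.py .541 -.021 .24 0
```

```text
t 9.52 p [0.533  0.0585 0.2755] yaw -0.4 tilt 0.88 F [ 1.6 -0.2  1.1] M [-0.05 -0.09  0.02] w 0.0852 j [-0.71  0.17  0.63  1.58 -0.11  1.41 -0.08]
delta cm [0.8  7.97 3.52] rot [-0.006 -0.014 -0.006]
```

Request:
move_arm([
  [1,[0.2,2,0.8],[-0.006,-0.014,0]],
  [1,[0.4,4,1.6],[-0.006,-0.014,0]],
  [1,[0.6,6,2.4],[-0.006,-0.014,0]],
  [1,[0.8,8,3.2],[-0.006,-0.014,0]],
  [1,[0.8,8,3.5],[-0.006,-0.014,0]],
])

```text
time_s: 9.93
position: [0.5405, -0.0266, 0.2401]
tcp_rot: [1.0, -0.006, 0.0, 0.001]
force: [-1.0, -0.3, 0.2]
grip_width: 0.0853
```

```bash
python3 go.py .541 -.021 .20 0;python3 snap.py l 333,217 333,225 45
```

```text
t 9.93 p [ 0.5405 -0.0266  0.2401] yaw -0.7 tilt 0.09 F [-1.  -0.3  0.2] M [-0.03  0.02 -0.01] w 0.0853 j [-0.58  0.22  0.68  1.61 -0.14  1.36  0.1 ]
delta cm [ 0.04 -0.56  4.01] rot [ 0.001 -0.    -0.013]
```

View pics/l.png

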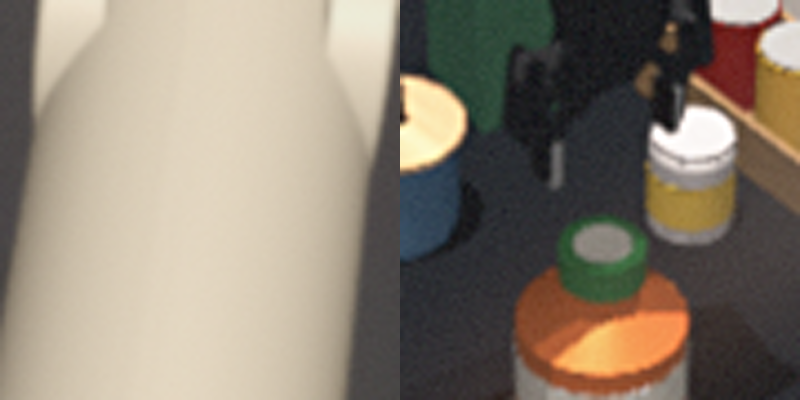

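```bash
python3 - <<'E'
from h import *
s=pickle.load(open("side_l.pkl","rb"))
for z in(.24,.247,.253): print(z,proj(s,[[.541-.045,-.0266,z],[.541+.045,-.0266,z]]).round(1).tolist())
E
```

```text
0.24 [[322.3, 224.3], [347.5, 212.3]]
0.247 [[322.3, 222.3], [347.6, 210.3]]
0.253 [[322.3, 220.6], [347.7, 208.7]]
```

Request:
move_arm([
  [1,[0,-0.6,1.5],[0,0,-0.013]],
  [1,[0,-0.6,3],[0,0,-0.013]],
  [1,[0,-0.6,4],[0,0,-0.013]],
  [1,[0,-0.6,4],[0,0,-0.013]],
])

```text
time_s: 10.37
position: [0.5397, -0.0148, 0.1985]
tcp_rot: [1.0, 0.003, -0.002, -0.0]
force: [-0.5, 0.4, 0.6]
grip_width: 0.0853
```

```bash
python3 go.py .541 -.021 .141 0;python3 snap.py n 333,217 333,225 45
```

```text
t 10.37 p [ 0.5397 -0.0148  0.1985] yaw 0.4 tilt 0.19 F [-0.5  0.4  0.6] M [ 0.01  0.06 -0.04] w 0.0853 j [-0.59  0.25  0.66  1.68 -0.16  1.27  0.12]
delta cm [0.14 0.62 5.75] rot [-0.     0.003  0.006]
```

View pics/n.png

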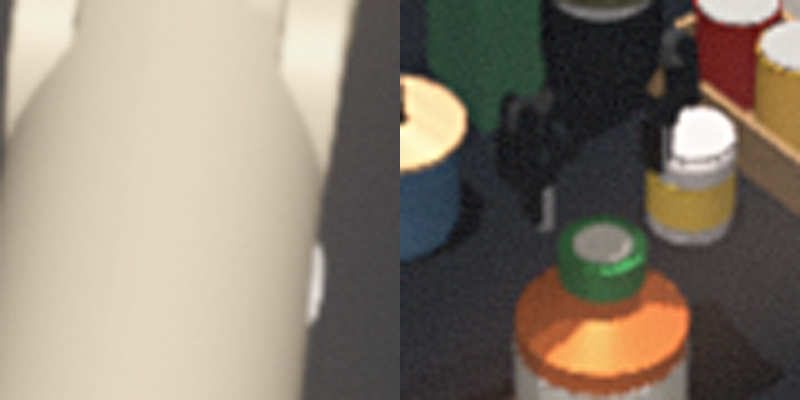

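Request:
move_arm([
  [1,[0.1,0.4,0.8],[0,0.003,0]],
  [1,[0.1,0.4,1.4],[0,0.003,0]],
  [1,[0.1,0.5,1.6],[0,0.003,0]],
  [1,[0.1,0.5,1.6],[0,0.003,0]],
])

```text
time_s: 10.8
position: [0.5414, -0.0209, 0.1839]
tcp_rot: [1.0, 0.002, 0.001, -0.0]
force: [0.9, -0.1, -0.5]
grip_width: 0.0852
```

```bash
python3 go.py .541 -.021 .141 0;python3 snap.py o 333,217 333,225 40
```

```text
t 10.8 p [ 0.5414 -0.0209  0.1839] yaw 0.3 tilt 0.08 F [ 0.9 -0.1 -0.5] M [-0.05  0.01 -0.03] w 0.0852 j [-0.57  0.26  0.66  1.7  -0.17  1.24  0.14]
delta cm [-0.05  0.01  4.29] rot [-0.    -0.001  0.005]
```

View pics/o.png

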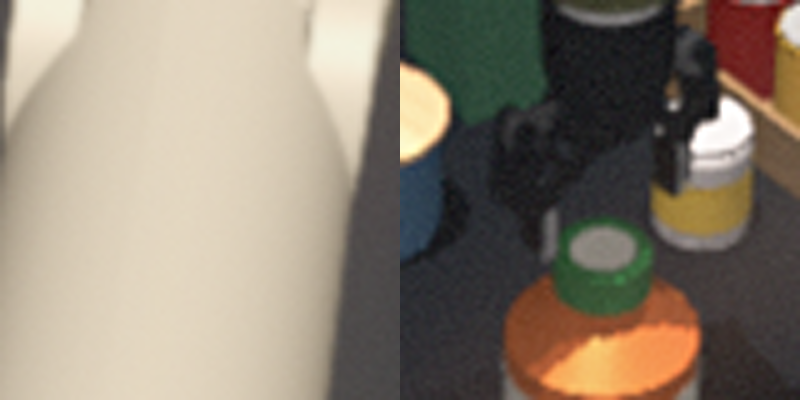

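Request:
move_arm([
  [1,[0,0,1],[0,0,0]],
  [1,[0,0,2],[0,0,0]],
  [1,[0,0,3],[0,0,0]],
  [1,[0,0,3.9],[0,0,0]],
  [1,[0,0,4.2],[0,0,0]],
])

```text
time_s: 11.32
position: [0.5407, -0.0206, 0.1403]
tcp_rot: [1.0, 0.003, -0.0, 0.0]
force: [-0.7, -0.1, 0.1]
grip_width: 0.0858
```

```bash
python3 go.py .541 -.021 .141 0;python3 snap.py p 333,217 333,225 40
```

```text
t 11.32 p [ 0.5407 -0.0206  0.1403] yaw 0.3 tilt 0.04 F [-0.7 -0.1  0.1] M [-0.02 -0.   -0.03] w 0.0858 j [-0.56  0.31  0.65  1.75 -0.2   1.15  0.16]
delta cm [ 0.03  0.04 -0.07] rot [0.    0.001 0.005]
```

View pics/p.png

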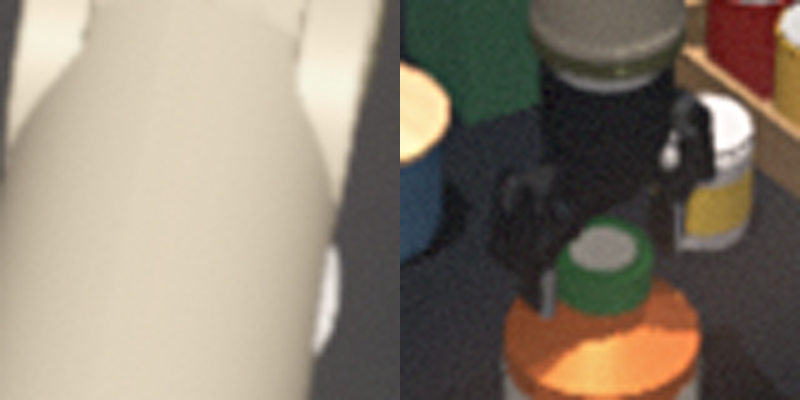

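Left tip (323,248) and right tip (348,235) straddle the cap at (333,238). Closing.

Request:
move_arm([
  [0.5,[0,0,0],[0,0,0]],
  [0.5,[0,0,0],[0,0,0]],
  [0.5,[0,0,0],[0,0,0]],
  [0.5,[0,0,0],[0,0,0]],
  [0.5,[0,0,0],[0,0,0]],
], force=60)

```text
time_s: 11.83
position: [0.5414, -0.0207, 0.1422]
tcp_rot: [1.0, 0.002, 0.0, -0.0]
force: [-3.1, -0.0, 5.7]
grip_width: 0.0565
```

```bash
python3 go.py .541 -.021 .141 0;python3 snap.py q 333,217 333,225 40
```

```text
t 11.83 p [ 0.5414 -0.0207  0.1422] yaw 0.3 tilt 0.05 F [-3.1 -0.   5.7] M [ 0.    0.77 -0.05] w 0.0565 j [-0.56  0.3   0.65  1.75 -0.2   1.15  0.16]
delta cm [-0.04  0.02  0.12] rot [-0.    -0.001  0.005]
```

View pics/q.png

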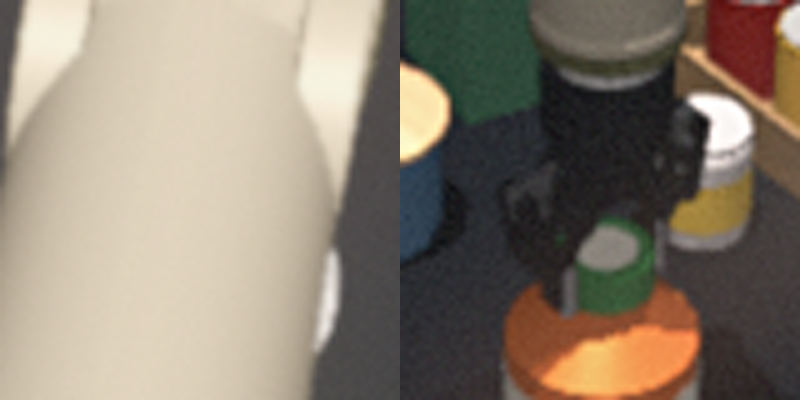

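Request:
move_arm([
  [0.5,[0,0,0],[0,0,-0.04]],
  [0.5,[0,0,0],[0,0,-0.08]],
  [0.5,[0,0,0],[0,0,-0.12]],
  [0.5,[0,0,0],[0,0,-0.16]],
  [0.5,[0,0,0],[0,0,-0.2]],
])

```text
time_s: 12.35
position: [0.5411, -0.0204, 0.1424]
tcp_rot: [0.995, 0.102, 0.0, -0.001]
force: [-0.3, -10.8, 2.3]
grip_width: 0.0572
```

```bash
python3 go.py .541 -.021 .141 0
```

```text
t 12.35 p [ 0.5411 -0.0204  0.1424] yaw 11.7 tilt 0.1 F [ -0.3 -10.8   2.3] M [-1.98 -0.08 -0.48] w 0.0572 j [-0.53  0.3   0.62  1.75 -0.19  1.15  0.35]
delta cm [-0.02  0.06  0.14] rot [-0.002 -0.001  0.204]
```

Request:
move_arm([
  [0.5,[0,0,0],[0,0,-0.03]],
  [0.5,[0,0,0],[0,0,-0.06]],
  [0.5,[0,0,0],[0,0,-0.08]],
])

```text
time_s: 12.6
position: [0.5411, -0.0202, 0.1425]
tcp_rot: [0.99, 0.141, 0.001, -0.001]
force: [0.1, 2.0, 0.2]
grip_width: 0.0566
```

```bash
python3 go.py .541 -.021 .141 0;python3 snap.py r 333,217 333,225 40
```

```text
t 12.6 p [ 0.5411 -0.0202  0.1425] yaw 16.3 tilt 0.16 F [0.1 2.  0.2] M [ 0.41  0.19 -1.65] w 0.0566 j [-0.52  0.3   0.61  1.75 -0.19  1.15  0.42]
delta cm [-0.03  0.07  0.15] rot [-0.003 -0.001  0.284]
```

View pics/r.png

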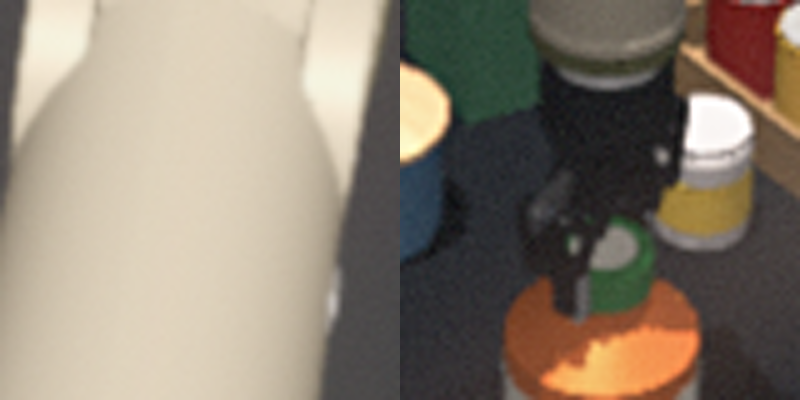

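CCW torque rose from 0.5 to 1.65 N·m within 5°, which is a hard stop, not easy motion. Trying clockwise.

Request:
move_arm([
  [0.5,[0,0,0],[0,0,0.08]],
  [0.5,[0,0,0],[0,0,0.16]],
  [0.5,[0,0,0],[0,0,0.24]],
  [0.5,[0,0,0],[0,0,0.32]],
  [0.5,[0,0,0],[0,0,0.4]],
])

```text
time_s: 13.12
position: [0.5412, -0.0203, 0.1425]
tcp_rot: [0.998, -0.06, 0.0, -0.001]
force: [0.0, 0.5, -0.8]
grip_width: 0.0567
```

```bash
python3 go.py .541 -.021 .141 -30
```

```text
t 13.12 p [ 0.5412 -0.0203  0.1425] yaw -6.9 tilt 0.12 F [ 0.   0.5 -0.8] M [-0.01 -0.03 -0.01] w 0.0567 j [-0.58  0.31  0.67  1.75 -0.21  1.15  0.04]
delta cm [-0.02  0.07  0.15] rot [-0.002 -0.     0.403]
```

Request:
move_arm([
  [0.5,[0,0,0],[0,0,0.08]],
  [0.5,[0,0,0],[0,0,0.16]],
  [0.5,[0,0,0],[0,0,0.24]],
  [0.5,[0,0,0],[0,0,0.32]],
  [0.5,[0,0,0],[0,0,0.4]],
])

```text
time_s: 13.53
position: [0.5414, -0.0204, 0.1426]
tcp_rot: [0.966, -0.259, 0.001, -0.001]
force: [-0.3, -0.7, -0.4]
grip_width: 0.0569
```

```bash
python3 go.py .541 -.021 .141 -55
```

```text
t 13.53 p [ 0.5414 -0.0204  0.1426] yaw -30.0 tilt 0.11 F [-0.3 -0.7 -0.4] M [-0.07 -0.01 -0.06] w 0.0569 j [-0.63  0.32  0.75  1.75 -0.24  1.16 -0.34]
delta cm [-0.01  0.07  0.16] rot [-0.002 -0.     0.436]
```

Clockwise turns freely (torque about 0). Continuing.

Request:
move_arm([
  [0.5,[0,0,0],[0,0,0.09]],
  [0.5,[0,0,0],[0,0,0.18]],
  [0.5,[0,0,0],[0,0,0.27]],
  [0.5,[0,0,0],[0,0,0.36]],
  [0.5,[0,0,0],[0,0,0.45]],
])

```text
time_s: 13.95
position: [0.5416, -0.0204, 0.1427]
tcp_rot: [0.883, -0.469, 0.001, -0.001]
force: [0.6, 0.4, 0.4]
grip_width: 0.0567
```

```bash
python3 go.py .541 -.021 .141 -80
```

```text
t 13.95 p [ 0.5416 -0.0204  0.1427] yaw -56.0 tilt 0.1 F [0.6 0.4 0.4] M [ 0.01 -0.04  0.03] w 0.0567 j [-0.7   0.34  0.83  1.76 -0.27  1.16 -0.76]
delta cm [0.02 0.08 0.17] rot [-0.002 -0.     0.419]
```

Request:
move_arm([
  [0.5,[0,0,0],[0,0,0.09]],
  [0.5,[0,0,0],[0,0,0.18]],
  [0.5,[0,0,0],[0,0,0.27]],
  [0.5,[0,0,0],[0,0,0.36]],
  [0.5,[0,0,0],[0,0,0.42]],
])

```text
time_s: 14.37
position: [0.5417, -0.0204, 0.1427]
tcp_rot: [0.764, -0.645, 0.001, -0.001]
force: [-0.1, 0.6, -1.2]
grip_width: 0.0565
```

```bash
python3 go.py .541 -.021 .141 -80;python3 snap.py s 333,217 333,225 40
```

```text
t 14.37 p [ 0.5417 -0.0204  0.1427] yaw -80.3 tilt 0.12 F [-0.1  0.6 -1.2] M [-0.02  0.02 -0.03] w 0.0565 j [-0.76  0.37  0.92  1.76 -0.32  1.17 -1.15]
delta cm [0.05 0.08 0.17] rot [-0.002 -0.001 -0.005]
```

View pics/s.png

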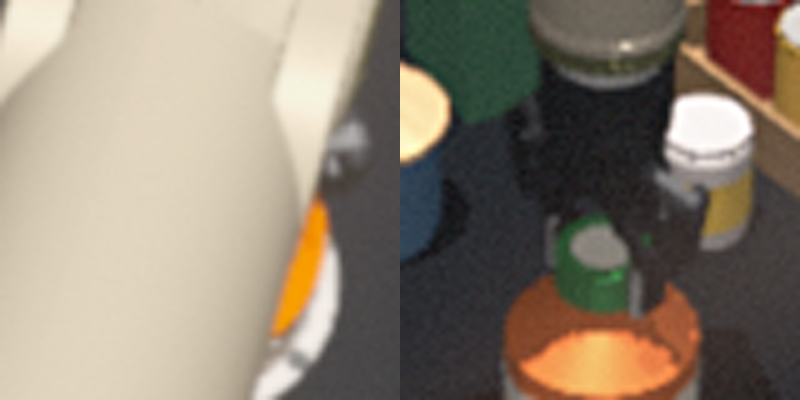

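Cap held, turned about 85°. Gentle lift, watching the force.

Request:
move_arm([
  [0.5,[0,0,-0.3],[0,0,0]],
  [0.5,[0,0,-0.6],[0,0,0]],
  [0.5,[0,0,-0.9],[0,0,0]],
])

```text
time_s: 14.72
position: [0.5418, -0.0204, 0.1521]
tcp_rot: [0.766, -0.643, 0.001, -0.001]
force: [0.4, 0.0, -0.8]
grip_width: 0.0566
```

```bash
python3 go.py .541 -.021 .22 -80
```

```text
t 14.72 p [ 0.5418 -0.0204  0.1521] yaw -80.0 tilt 0.13 F [ 0.4  0.  -0.8] M [0.04 0.   0.03] w 0.0566 j [-0.77  0.36  0.93  1.75 -0.31  1.19 -1.15]
delta cm [ 0.06  0.08 -6.79] rot [-0.002 -0.001  0.   ]
```

Request:
move_arm([
  [0.5,[0,0,-1.5],[0,0,0]],
  [0.5,[0,0,-3.5],[0,0,0]],
  [0.5,[0,0,-5.5],[0,0,0]],
  [0.5,[0,0,-7.5],[0,0,0]],
  [0.5,[0,0.1,-9.3],[0,0,0]],
])

```text
time_s: 15.13
position: [0.5408, -0.0207, 0.2468]
tcp_rot: [0.766, -0.642, 0.001, -0.001]
force: [0.1, -0.1, -0.1]
grip_width: 0.0566
```

```bash
python3 go.py .5413 -.0207 .245 -80;python3 snap.py t 333,217 333,215 60
```

```text
t 15.13 p [ 0.5408 -0.0207  0.2468] yaw -79.9 tilt 0.19 F [ 0.1 -0.1 -0.1] M [ 0.01  0.04 -0.02] w 0.0566 j [-0.81  0.27  0.97  1.61 -0.23  1.38 -1.21]
delta cm [ 0.01 -0.05  0.18] rot [-0.003 -0.001  0.001]
```

View pics/t.png

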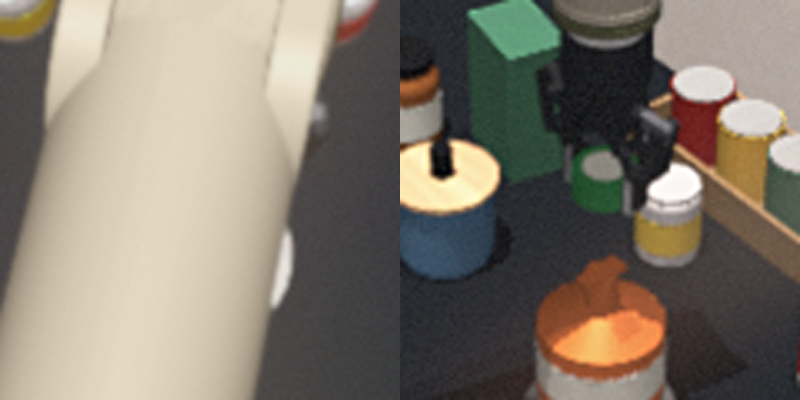

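The cap is off and held upright above the orange neck (cap at about (333,207), neck at (333,233)). Letting it settle, then a final full look.

Request:
move_arm([
  [0.5,[0,0,0],[0,0,0]],
  [0.5,[0,0,0],[0,0,0]],
  [0.5,[0,0,0],[0,0,0]],
  [0.5,[0,0,0],[0,0,0]],
  [0.5,[0,0,0],[0,0,0]],
])

```text
time_s: 15.65
position: [0.5418, -0.0211, 0.2477]
tcp_rot: [0.766, -0.643, 0.002, -0.002]
force: [-0.4, 0.3, -0.8]
grip_width: 0.0568
```

```bash
python3 go.py .5413 -.0207 .245 -80;python3 snap.py u 218,220 320,240 240; python3 ov.py u .559 .258 .097
```

```text
t 15.65 p [ 0.5418 -0.0211  0.2477] yaw -80.0 tilt 0.36 F [-0.4  0.3 -0.8] M [ 0.    0.01 -0.03] w 0.0568 j [-0.81  0.27  0.97  1.61 -0.23  1.37 -1.21]
delta cm [-0.05  0.04  0.27] rot [-0.006 -0.001  0.001]
```

View pics/u.png

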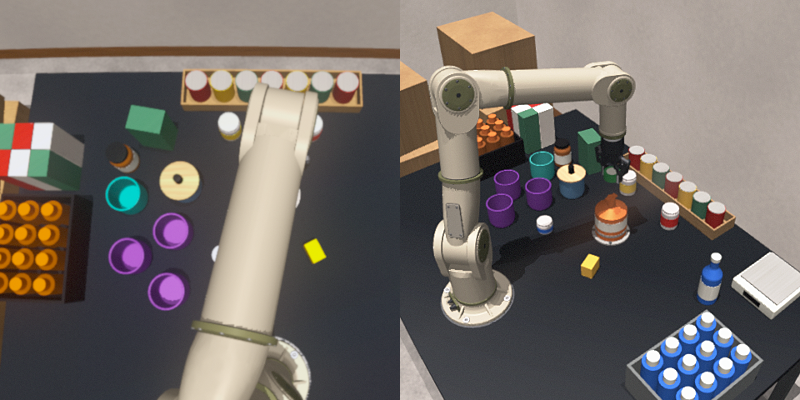

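View pics/ov_u.png

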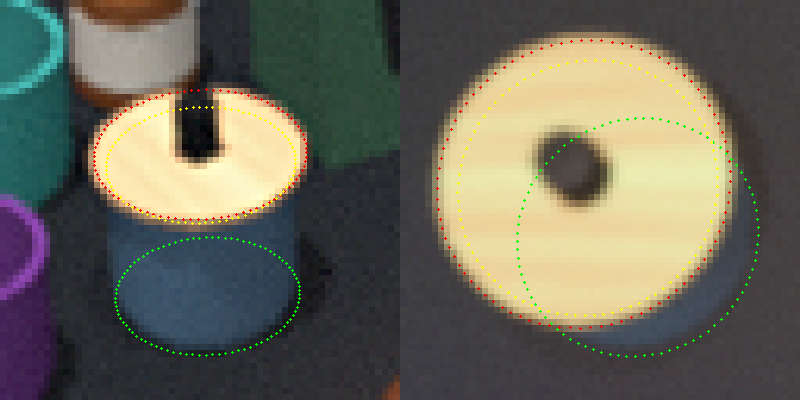

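All is in place: the cover is level on the crock, the cap is held above the neck, and the bystanders stand where they were.

```bash
python3 -c "
from workcell import hand_in
print(hand_in())"
```

```text
the job is handed in; nothing more can be done
None
```

The job is done and handed in after about 16 s of robot time; no verdict was reported.

- **Cover:** I set it on the blue crock and let go. It touched down at the expected height, with about 3 N on the wrist at touchdown. Afterwards its outline matched a level circle at rim height (disc top z = 0.097 m) in both views, to about a pixel, and the crock had not moved.
- **Cap:** I tried counter-clockwise first. By about 16° the torque had risen to 1.65 N·m, which I took as the hard stop, and the pads probably slipped a few degrees on the cap there. Clockwise it turned freely. I stopped at about 80° clockwise by gripper angle, which I estimate as 85 to 90° of cap turn allowing for that slip. It then lifted off without resistance.
- **Final state:** The cap is held upright (tilt 0.4°, grip width 57 mm). It is about 10 cm above where it sat when closed, so its underside is about 8 cm above the neck rim. It is within about 1 mm of the neck axis as I measured it.

**Checks that disagreed slightly:**
- The two cameras differed by 2 to 3 mm on the cover's and cap's positions, close to the stated calibration.
- The top view could not see the cap at the end because the arm hid it, so that check rests on the side view and the arm's own pose.
- The bystanders looked unmoved, but I judged that by eye.

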